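# Turn the painted birdhouse for the phone

### The job

Push the birdhouse along its guides on the decorating wheel until it is fully home against the stop, without lifting it. Then turn the wheel so that the phone on its stand can photograph every side, in this order: hole side, hatch side, back, plain side; point each squarely at the phone and keep it still for about a second. Leave the plain side facing the phone with the house still fully home, and knock nothing over.

Things in the scene. Friction and masses are not known exactly. Their poses are not given: they have to be found in the camera images.
- house: loose plywood birdhouse, 0.2 kg, 60 x 60 mm on plan, walls 50 mm high, 45-degree gable roof, ridge along x at 87 mm, eaves 7 mm proud of the y sides. Origin: centre of its underside, z up. +x: hole side (gable, round dark hole, 15 mm perch at 30 mm height); +y: hatch side (small raised door, steel pull); -x: back (flat gable, small steel hanging plate); -y: plain side
- cradle (a point): centre of the decorating wheel on top of its steel deck, 28 mm above the table, on the turning axis; turns with the wheel. The deck, 208 mm across, turns without limit both ways about the vertical and stays where it is left. The house stands between two guide rails along x, 35 to 50 mm short of the stop at +x; when fully home its origin is at this point and its axes match
- stop (a point): middle of the top of the stop bar that closes the +x end of the guides, 10 mm above the deck, 33 mm from the axis (its inner face at 30 mm). The guide rails are 10 mm high, 63 mm apart inside, from x = -55 mm (open end) to the stop; turns with the wheel
- peg0 (a point): top centre of an upright round wooden peg of the wheel, 12 mm diameter, standing 55 mm above the deck at 90 mm from the wheel's axis; turns with the wheel, in the cradle's frame it lies in direction +x+y
- peg1 (a point): top centre of an upright round wooden peg of the wheel, 12 mm diameter, standing 55 mm above the deck at 90 mm from the wheel's axis; turns with the wheel, in the cradle's frame it lies in direction -x+y
- peg2 (a point): top centre of an upright round wooden peg of the wheel, 12 mm diameter, standing 55 mm above the deck at 90 mm from the wheel's axis; turns with the wheel, in the cradle's frame it lies in direction -x-y
- peg3 (a point): top centre of an upright round wooden peg of the wheel, 12 mm diameter, standing 55 mm above the deck at 90 mm from the wheel's axis; turns with the wheel, in the cradle's frame it lies in direction +x-y
- lens (a point): lens of the phone, 150 mm above the table, about 260 mm from the wheel's axis. The phone, 74 mm wide, stands upright to 174 mm in a fixed black stand 100 mm deep, and looks at the wheel's axis
- bottle_a: an upright paint bottle with black cap, 48 mm diameter, 150 mm tall; origin at the centre of its underside; a bystander
- bottle_c: another such paint bottle, same size and origin; a bystander
- bottle_b: another such paint bottle, same size and origin; a bystander
- brush_cup: a clear plastic cup, 72 mm across, 100 mm tall, with brushes up to 170 mm high; origin at the centre of its underside; a bystander
Mind the look-alikes: they are no part of the job. What is shaped like the house but orange is not meant. What is shaped like the part that bears cradle but pink is not meant.

How it is judged:
By the outcome, as a careful person would: the job done as asked, in the order asked, and still so for the second after the job is handed in, with the robot touching nothing.
It also fails if it takes over 72 s, if anything falls off the work surface, if the arm or the gripper's body presses on something with over 40 N, if the wrist force passes 120 N, or if a joint passes its speed limit or range.

### The arm

A 6-joint arm with a two-finger parallel gripper is mounted at the origin on the work surface. World frame = base frame: x ahead of the robot, y to its left, z up, the work surface at z = 0. Lengths are in mm, angles in degrees, forces in N, time in s.
With the tool pointing down it reaches from about 325 to 925 mm from the base axis. Payload 3.1 kg.
Tool frame: the origin (TCP) lies at the very end of the fingers, on their centre line; the grasp point (between the pads) lies grasp_offset behind it (grasp_offset is the distance from the TCP to the grasp point, in mm); z points along the fingers, y is the line along which they close (so a half turn about z gives the same grasp; the last joint's range is limited). The gripper opens to 85 mm and grips with 20 to 120 N. Pads are 22 mm wide; open, the fingers measure 114 mm over their backs; the gripper's body (76 mm by 85 mm) begins 54 mm behind the grasp point. The pads swing forward as they close: fully open they stand 13 mm farther back than shut.
Start: joints at [-83.549, 12.427, 92.441, -0, 75.132, -6.429], TCP at [139.34, -609.281, 231.3] pointing down, gripper open.
Joint ranges: [-157.48, 157.48], [-44.54, 120.13], [17.64, 146.25], [-64.5, 244.5], [7.68, 150.69], [-147.95, 147.95]. Speed limits (degrees/s): [159.86, 159.86, 180, 180, 180, 180].

### API

Orientations are given as [roll, pitch, yaw] about the fixed x, y, z axes, in that order (R = Rz(yaw) Ry(pitch) Rx(roll)).
In Python, from station import * gives the robot as it stands. Calls block until the motion is done:
- goto(position, orientation): joint-space move of the TCP to a pose.
- move_l(position, attitude=None, speed=150): straight line of the TCP; attitude=None keeps the orientation; speed is the mean speed in mm/s.
- move_j(angles): joint-space move.
- grip(opening, squeeze=None): finger opening in mm; squeeze is the grip in N (None keeps the last); returns when the fingers have stopped.
- wait(seconds).
- solve_ik(position, orientation): joint angles nearest the present ones, or None.
- get_obs(): the state.
- get_image(name): name is "scene" or "top" or "wrist"; returns the picture (400x640x3 uint8, red, green, blue); there is no depth.
- get_calibration(name): a dict with "fx", "fy", "cx", "cy" (pixels), "R" (3x3) and "t" (3): a world point X has camera coordinates R X + t; the wrist camera has in their place "mount" (4x4, takes a point from camera to tool coordinates, whose origin is the TCP and whose axes are the flange's). Camera axes: x right, y down, z forward; pixel columns grow to the right and rows downward; lengths in mm; the calibration is good to about 2 mm. A picture is of the moment at which its call begins: read the wrist's pose just before it. get_calibration takes no time and is no camera call.
A pose or a line that the arm cannot do raises Unreachable and nothing moves.
- sign_off(): hands the job in; it is judged then, once.
Trained networks look in the newest picture that a camera, given by its name, has taken for a name from the list of things; names that differ only in an ending like _2 or _b are one class to them, and where a whole thing is asked for, a point or a joint stands for the part that bears it (a point fixed in the world has none). Each returns a list of dicts, best first, with "score" (0 to 1); they miss things now and then, are a little off and sometimes report something else, mostly with a low value. They report only what shows in the picture. A call takes as long as a camera call. They do not tell look-alikes from the thing itself.
- spot_in(name, camera): "extent" ([centre column, centre row, width, height] in pixels, round what is visible of it).
- regions_of(name, camera): "region" (400x640 bool, what is visible of it) and "extent" ([centre column, centre row, width, height] in pixels, round what is visible of it).
The state is a dict: "t": time; "joint_pos": joint angles; "qvel": joint speeds; "effort": joint torques, N m; "tcp_pos": TCP position; "ee_rot": TCP orientation; "wrist_force": force on the tool from outside, world axes, zero at the start; "moment": the same for the moment, N m; "grip_width": finger opening in mm; "grip_force": force on a finger pad.
Only numpy, scipy, OpenCV 4.12 (cv2) and the standard library are available. Lean on these libraries where they do the work, as an engineer would, in place of code of your own. Each camera call takes 0.05 s, during which the arm holds its last target. There are 200 camera calls.

## Working session

There is one attempt and no reset: what is moved stays moved. The work goes in short steps, each a Python script; the robot and the scene stay as the last script left them, time stands still between calls to the robot, and variables do not carry over. Pictures are saved under pics/ and viewed, at most 10 in all, crops included, and the job is handed in when it is done.

```bash
mkdir -p pics; ls
python3 - <<'E'
from station import *
import cv2
for n in ["scene","top"]:
    im=get_image(n); cv2.imwrite(f"pics/{n}0.png",im[:,:,::-1])
    c=get_calibration(n); print(n,{k:(v.tolist() if hasattr(v,'tolist') else v) for k,v in c.items()})
    for k in ["house","cradle","peg0","stop","lens","bottle_a","brush_cup"]:
        print(k,[(round(d['score'],2),[round(float(x)) for x in d['extent']]) for d in spot_in(k,n)])
o=get_obs();print(o['t'],o['ee_rot'])
E
```

```text
pics
scene {'fx': 496.67006875772563, 'fy': 496.67006875772563, 'cx': 323.9875678876256, 'cy': 198.34446266936533, 'R': [[-0.8910366105712553, 0.45392105140753236, 0.003072085736051075], [0.38866369114199323, 0.7663992886848707, -0.5114417518067972], [-0.23450862203674003, -0.45451931685287533, -0.8593124558610943]], 't': [469.07423746166944, -144.28077689557142, 1533.0829964784414]}
house [(0.77, [323, 211, 34, 43]), (0.59, [389, 196, 32, 34]), (0.37, [242, 269, 28, 39])]
cradle [(0.72, [311, 227, 78, 74]), (0.67, [370, 91, 63, 58])]
peg0 [(0.65, [370, 92, 62, 60]), (0.57, [308, 222, 74, 76])]
stop [(0.68, [308, 224, 78, 72])]
lens [(0.57, [361, 305, 49, 58]), (0.2, [322, 214, 30, 41])]
bottle_a [(0.98, [241, 268, 21, 34]), (0.88, [290, 302, 20, 37]), (0.81, [229, 220, 21, 42]), (0.74, [308, 223, 76, 75])]
brush_cup [(0.71, [402, 246, 33, 40]), (0.6, [324, 212, 33, 40])]
top {'fx': 395.31242640238577, 'fy': 395.31242640238577, 'cx': 317.0182710340048, 'cy': 199.5880395361221, 'R': [[0.01128557053138799, -0.9999079315512253, 0.0075342098942973], [-0.9917873846763667, -0.012153252130294777, -0.12731882052340127], [0.12739866362954377, -0.006035468797677945, -0.9918332287344475]], 't': [-17.569214028036985, 527.930659418359, 1124.1860548510954]}
house [(0.84, [314, 195, 26, 28]), (0.6, [301, 264, 29, 31])]
cradle [(0.95, [433, 321, 73, 77]), (0.86, [312, 186, 72, 73])]
peg0 [(0.64, [432, 321, 67, 72]), (0.59, [313, 185, 64, 68])]
stop [(0.88, [432, 320, 74, 77]), (0.73, [313, 187, 66, 66])]
lens [(0.91, [221, 188, 34, 42])]
bottle_a [(0.7, [346, 115, 17, 32]), (0.63, [247, 129, 26, 28]), (0.63, [295, 107, 19, 30])]
brush_cup [(0.61, [237, 241, 37, 30]), (0.26, [313, 185, 66, 68])]
0.8 [ 1.79998453e+02 -7.64286187e-04  1.28782296e+01]
```

Run:
```python
import cv2,numpy as np
a=cv2.imread("pics/scene0.png")[150:350,200:440];b=cv2.imread("pics/top0.png")[90:290,190:390]
a=cv2.resize(a,None,fx=2.0,fy=2.0,interpolation=cv2.INTER_CUBIC)
b=cv2.resize(b,(600,600),interpolation=cv2.INTER_CUBIC)
cv2.imwrite("pics/a.png",cv2.resize(a,(720,600)));cv2.imwrite("pics/b.png",b)
```

```text
(no output)
```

View pics/a.png

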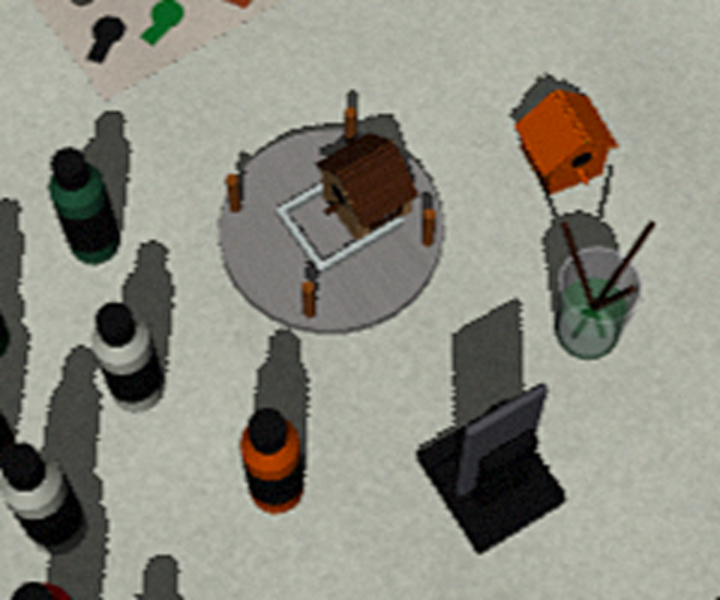

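View pics/b.png

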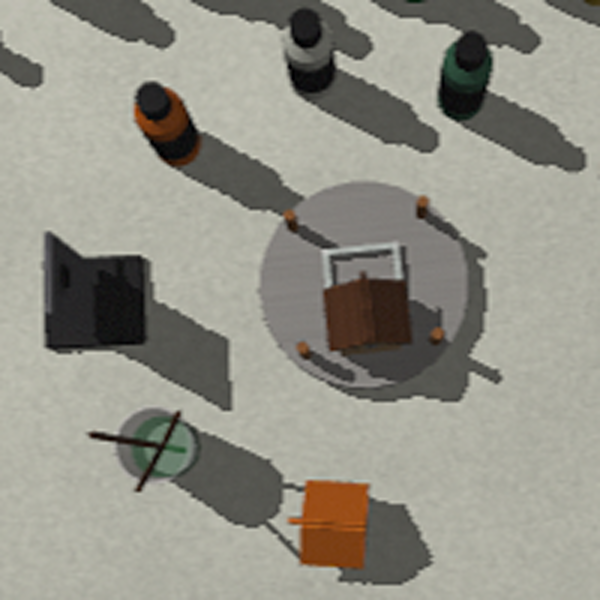

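The phone stands on world +y of the wheel. The stop points roughly to world +x, so the house has to be pushed away from the robot. The bottles, cup and orange look-alike are all more than 200 mm from the axis. Next I'll get a rough wheel fit and a close wrist view.

```bash
cat > h.py <<'E'
import numpy as np, cv2
from scipy.spatial.transform import Rotation as Ro
from station import *
def cal(name,obs=None):
    c=get_calibration(name); K=np.array([[c['fx'],0,c['cx']],[0,c['fy'],c['cy']],[0,0,1]])
    if 'mount' in c:
        T=np.eye(4);T[:3,:3]=Ro.from_euler('xyz',obs['ee_rot'],degrees=True).as_matrix();T[:3,3]=obs['tcp_pos']
        M=np.linalg.inv(T@np.array(c['mount']));return K,M[:3,:3],M[:3,3]
    return K,np.array(c['R']),np.array(c['t'])
def proj(C,X):
    K,R,t=C; p=(np.atleast_2d(X)@R.T+t)@K.T; return p[:,:2]/p[:,2:]
def plane(C,uv,z):
    K,R,t=C; d=R.T@np.linalg.solve(K,[uv[0],uv[1],1]); o=-R.T@t; return o+d*(z-o[2])/d[2]
E
python3 - <<'E'
from h import *
import station
C=cal('top');print('cam',-C[1].T@C[2])
for n,uv,z in [('wheel',(312,186),28),('house',(314,195),70),('phone',(221,188),80),('cup',(237,241),50),('ohouse',(301,264),50),('obottle',(247,129),75)]: print(n,plane(C,uv,z).round())
w=plane(C,(312,186),28)
o=get_obs();print({k:v for k,v in o.items() if k in('grasp_offset','grip_width')},getattr(station,'grasp_offset',None), get_calibration('wrist'))
for p in [(w[0]-60,w[1],430),(w[0]-120,w[1],400)]:
    try: goto(list(map(float,p)),[180,0,0]);break
    except Unreachable as e: print(e)
o=get_obs();print(o['t'],o['tcp_pos'],o['ee_rot'],o['joint_pos'])
im=get_image('wrist');cv2.imwrite('pics/w1.png',im[:,:,::-1])
E
```

```text
cam [ 380.57344554   -4.36653219 1182.3529635 ]
wheel [569.   4.  28.]
house [536.  -2.  70.]
phone [552. 260.  80.]
cup [404. 215.  50.]
ohouse [342.  32.  50.]
obottle [726. 193.  75.]
{'grip_width': 85.59905470052284} 18.700000000000003 {'fx': 297.00900660500776, 'fy': 297.00900660500776, 'cx': 318.5055482610712, 'cy': 202.51760684877559, 'mount': array([[ 5.44711612e-04, -9.59283280e-01, -2.82445202e-01,
         7.10341385e+01],
       [ 9.99999359e-01,  2.42257050e-04,  1.10576537e-03,
         1.11378578e+00],
       [-9.92317894e-04, -2.82445624e-01,  9.59282797e-01,
        -1.42621198e+02],
       [ 0.00000000e+00,  0.00000000e+00,  0.00000000e+00,
         1.00000000e+00]])}
3.425 [509.16870116   3.25703102 429.55230967] [ 1.79989726e+02  4.32428474e-02 -5.97035431e-02] [-7.52578480e+00 -7.12558382e+00  9.20007583e+01 -1.58700700e-02
  9.51663666e+01  8.25324915e+01]
```

View pics/w1.png

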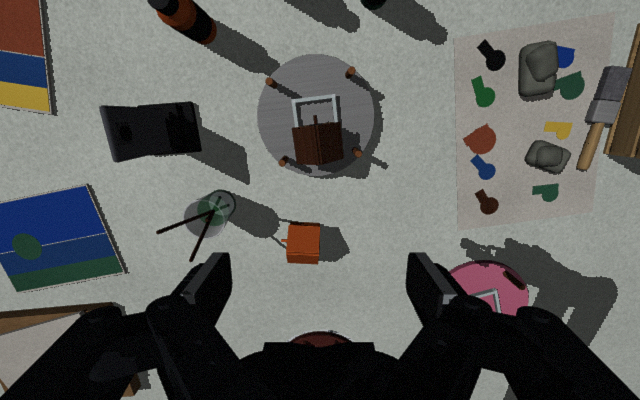

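Wrist view: the wheel is at (316,115), the stop is up at (315,97), the pegs are at (270,82), (350,72), (357,153), (282,162), and the phone stand is at (150,130). I'll take a closer view and fit the peg positions from colour.

Run:
```python
from h import *
goto([430.,75.,300.],[180,0,0])
wait(0.3);o=get_obs();im=get_image('wrist');cv2.imwrite('pics/w2.png',im[:,:,::-1])
np.save('w2.npy',im);import pickle;pickle.dump({k:np.array(v) for k,v in o.items()},open('w2.pkl','wb'))
C=cal('wrist',o);print(o['t'],o['tcp_pos'],proj(C,[[569,4,28],[552,260,80]]))
for k in ['lens','house','cradle','stop','peg0']: print(k,[(round(d['score'],2),np.round(d['extent']).tolist()) for d in spot_in(k,'wrist')])
cv2.imwrite('pics/w2c.png',cv2.resize(im[0:300,80:480,::-1],(800,600),interpolation=cv2.INTER_CUBIC))
```

```text
4.4833 [431.27873747  74.53388935 301.36647173] [[372.14233504  61.64829473]
 [152.82526474  70.08858627]]
lens [(0.77, [132.0, 56.0, 158.0, 112.0])]
house [(0.84, [344.0, 231.0, 56.0, 58.0]), (0.72, [379.0, 82.0, 74.0, 73.0])]
cradle [(0.65, [572.0, 309.0, 134.0, 105.0]), (0.62, [369.0, 70.0, 164.0, 140.0])]
stop [(0.94, [371.0, 70.0, 160.0, 141.0]), (0.61, [572.0, 307.0, 137.0, 105.0])]
peg0 [(0.69, [571.0, 305.0, 138.0, 106.0]), (0.55, [371.0, 70.0, 163.0, 137.0])]
```

View pics/w2c.png

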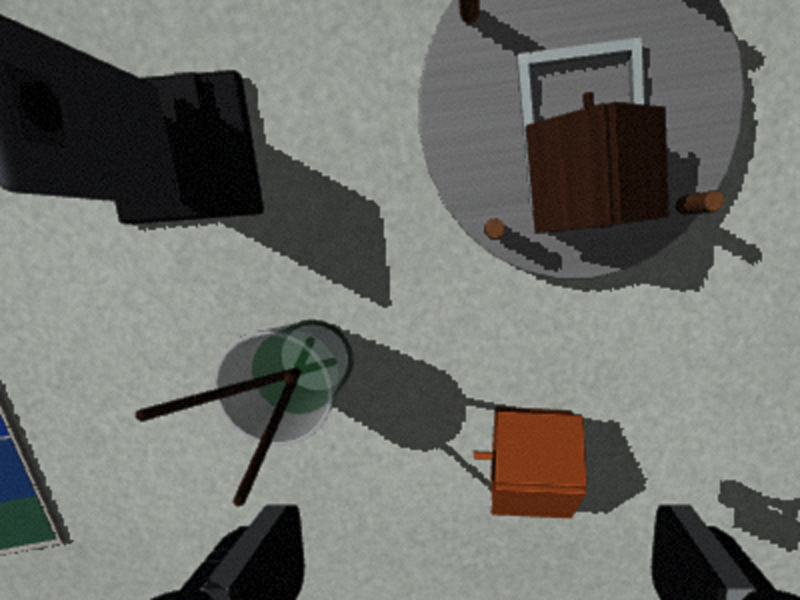

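The crop shows the lower peg tops at (495,228) and (712,200). The stand's front edge runs from (237,70) to (263,212) and the stop bar from (520,55) to (640,43). The wheel is cut off at the top, so I'll take one more view with it centred and fit that.

Run:
```python
from h import *
import pickle
from scipy.optimize import least_squares
o2={k:v for k,v in pickle.load(open('w2.pkl','rb')).items()};C2=cal('wrist',o2)
for uv in [(237,70),(263,212),(120,222)]: print('stand',plane(C2,(80+uv[0]/2,uv[1]/2),8).round(1))
goto([500.,20.,300.],[180,0,0]);wait(.3);o=get_obs();im=get_image('wrist');C=cal('wrist',o)
pickle.dump({k:np.array(v) for k,v in o.items()},open('w3.pkl','wb'));np.save('w3.npy',im)
hsv=cv2.cvtColor(im,cv2.COLOR_RGB2HSV)
m=((hsv[...,0]<20)&(hsv[...,1]>100)&(hsv[...,2]>60)).astype(np.uint8)
n,l,s,c=cv2.connectedComponentsWithStats(m)
for i in range(1,n):
    if s[i,4]>12: print(s[i],c[i].round(1),plane(C,c[i],83).round(1))
u=proj(C,[569,4,28])[0];print(u)
x0=int(max(0,u[0]-120));y0=int(max(0,u[1]-90));print(x0,y0)
cv2.imwrite('pics/w3c.png',cv2.resize(im[y0:y0+180,x0:x0+240,::-1],None,fx=3.3,fy=3.3,interpolation=cv2.INTER_CUBIC))
```

```text
stand [604.3 230.3   8. ]
stand [515.6 222.3   8. ]
stand [508.9 323.2   8. ]
[374  39  12  11  86] [380.   43.8] [645.6 -47.9  83. ]
[261  54  10  10  82] [265.5  58.6] [630.7  77.8  83. ]
[ 517  120   43   39 1071] [540.3 140.8] [ 542. -245.   83.]
[377 153  15  11  90] [384.9 158.3] [520.8 -61.3  83. ]
[279 167   9   9  63] [282.8 171.2] [504.9  62.7  83. ]
[ 281  247   51   52 2029] [309.7 274.4] [363.2  30.8  83. ]
[  0 355  24   7  72] [  8.3 357.3] [223.9 480.7  83. ]
[495 384   9  13  26] [498.3 390.3] [ 161.6 -260.5   83. ]
[329.74624423 116.59306151]
209 26
```

View pics/w3c.png

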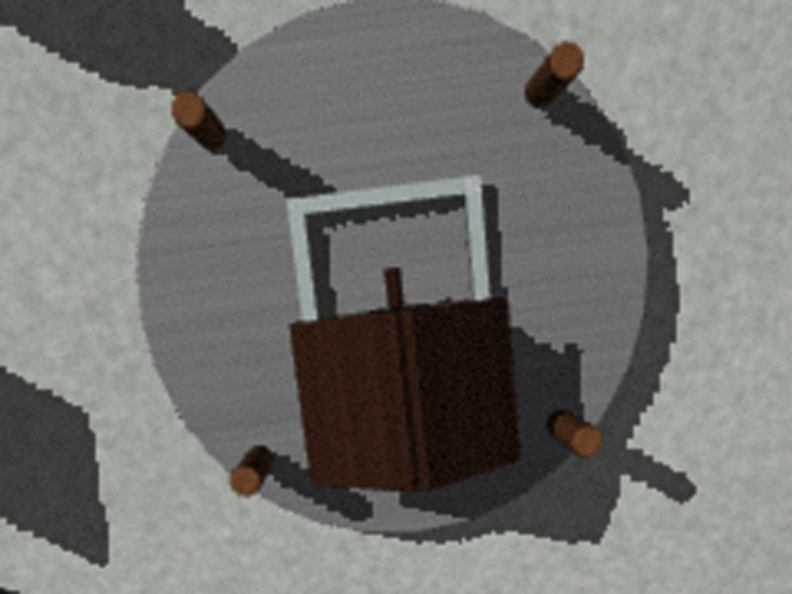

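Clean view: the peg tops in the crop are at (189,108), (568,58), (587,438), (246,478). The house is short of the stop, perch towards it, and the hanging-plate side faces the robot.

Run:
```python
from h import *
import pickle
from scipy.optimize import least_squares
o=pickle.load(open('w3.pkl','rb'));C=cal('wrist',o)
px=np.array([(189,108),(568,58),(587,438),(246,478)])/3.3+[209,26]
def pts(p):
    a=np.radians(p[2]+np.array([45,-45,-135,135]));return np.c_[p[0]+90*np.cos(a),p[1]+90*np.sin(a),a*0+83]
r=least_squares(lambda p:(proj(C,pts(p))-px).ravel(),[569,4,5]);w=r.x;print(w,r.fun.round(1))
print(pts(w).round(1))
a=np.radians(w[2]);X=np.array([np.cos(a),np.sin(a)]);Y=np.array([-X[1],X[0]])
def q(u,v,z):
    P=plane(C,(u/3.3+209,v/3.3+26),z)[:2]-w[:2];return (P@X).round(1),(P@Y).round(1)
print('stop corners',q(290,202,38),q(478,178,38)); print('ridge ends',q(398,308,115),q(418,490,115)); print('eave corners',q(291,324,71),q(314,486,71),q(505,297,71),q(520,462,71))
# phone via other views: stand corners
C1=cal('wrist',pickle.load(open('w2.pkl','rb')))
P=[plane(C1,(80+u/2,v/2),8)[:2] for u,v in [(237,70),(263,212),(120,222)]]
c=(P[0]+P[2])/2;d=c-w[:2];print('stand centre',c,'bearing',np.degrees(np.arctan2(d[1],d[0])),np.hypot(*d))
# top-view check of phone and pegs
Ct=cal('top');print('top pegs pred crop',((proj(Ct,pts(w))-[190,90])*3).round())
t=np.radians(93);L=w[:2]+260*np.array([np.cos(t),np.sin(t)])
print('lens pred top crop',((proj(Ct,[*L,150])-[190,90])*3).round(),'w2 crop',((proj(C1,[*L,150])-[80,0])*2).round())
im=get_image('top');d=regions_of('lens','top')[0]['region'];ys,xs=np.nonzero(d);print('region', xs.min(),xs.max(),ys.min(),ys.max())
```

```text
[575.40891063   6.477997     6.83067478] [-0.3 -0.5  0.1 -0.3  0.4  0.5 -0.2  0.6]
[[631.   77.2  83. ]
 [646.2 -49.1  83. ]
 [519.8 -64.3  83. ]
 [504.7  62.1  83. ]]
stop corners (np.float64(34.1), np.float64(36.4)) (np.float64(34.2), np.float64(-36.4))
ridge ends (np.float64(-8.7), np.float64(1.9)) (np.float64(-68.6), np.float64(1.5))
eave corners (np.float64(-10.4), np.float64(40.0)) (np.float64(-71.1), np.float64(39.5)) (np.float64(-10.2), np.float64(-38.7)) (np.float64(-71.2), np.float64(-39.8))
stand centre [556.61293617 276.77043744] bearing 93.97791041579326 270.94518267205535
top pegs pred crop [[289. 213.]
 [423. 199.]
 [438. 332.]
 [302. 346.]]
lens pred top crop [[ 68. 270.]] w2 crop [[45. 93.]]
region 205 239 169 206
```

The fit is good to 0.5 px: wheel centre (575.4, 6.5), θ=6.83°, house 39.5 mm short of home. Phone bearing is 94.0°. Now I'll push the back wall with two fingers.

```bash
cat >> h.py <<'E'
W=np.array([575.4,6.5]); TH0=6.83; PH=94.0
def wp(x,y,z,th):
    a=np.radians(th);return [float(W[0]+x*np.cos(a)-y*np.sin(a)),float(W[1]+x*np.sin(a)+y*np.cos(a)),float(z)]
E
python3 - <<'E'
from h import *
grip(42,20)
goto(wp(-98,0,160,TH0),[180,0,TH0]); move_l(wp(-98,0,54,TH0),speed=120); wait(.2)
f0=np.array(get_obs()['wrist_force'])
x=-84;move_l(wp(x,0,54,TH0),speed=60)
while x<-36:
    x+=3 if x<-48 else 1
    move_l(wp(x,0,54,TH0),speed=25); 
    o=get_obs();f=np.array(o['wrist_force'])-f0
    if x>-52: print(x,f.round(1))
    if np.hypot(*f[:2])>9: break
print('t',o['t'],o['tcp_pos'],o['grip_width'])
wait(.2);print((np.array(get_obs()['wrist_force'])-f0).round(1))
im=get_image('top');cv2.imwrite('pics/t2.png',cv2.resize(im[120:250,250:380,::-1],(600,600),interpolation=cv2.INTER_CUBIC))
E
```

```text
-51 [-0.7 -0.8  1.4]
-48 [-0.6  0.3 -0. ]
-47 [-1.9 -0.6  1. ]
-46 [-1.1 -0.9 -0.4]
-45 [-1.6  0.1  0.6]
-44 [-0.9  0.4  0.1]
-43 [-1.1  0.  -0.8]
-42 [-0.4 -0.5  1.3]
-41 [-2.2  0.1 -0.4]
-40 [-4.8 -1.2  2.8]
-39 [-7.3 -2.8  5.1]
-38 [-9.5 -2.3  6.7]
t 14.1333 [535.01977896   1.74513498  53.62358211] 41.736779510997245
[-9.1 -1.6  7.4]
```

The force rises from x≈-41, exactly where home is expected. I'll back off, then grip peg2 on the side away from the phone and turn hole → hatch with it.

```bash
cat >> h.py <<'E'
R=90
def pegpose(phi,z=52): # phi: world direction of peg
    a=np.radians(phi);return [float(W[0]+R*np.cos(a)),float(W[1]+R*np.sin(a)),float(z)],[180,0,float((phi+180+180)%360-180)]
def take(phi):
    grip(36,25)
    p,o=pegpose(phi,115);goto(p,o);move_l(pegpose(phi)[0],speed=120);grip(0,30)
    print('grip',get_obs()['grip_width'],get_obs()['grip_force'])
def turn(a,b,n=6):
    for phi in np.linspace(a,b,n+1)[1:]:
        p,o=pegpose(phi);move_l(p,o,speed=50)
    o=get_obs();print('t',o['t'],'F',np.round(o['wrist_force'],1),o['tcp_pos'],o['grip_width'])
def leave(phi):
    grip(36); move_l(pegpose(phi,115)[0],speed=150)
E
python3 - <<'E'
from h import *
move_l(wp(-75,0,54,TH0),speed=80);move_l(wp(-85,0,140,TH0),speed=150)
wait(.2);o=get_obs();im=get_image('wrist');C=cal('wrist',o);print(o['tcp_pos'],proj(C,[wp(0,0,28,TH0),wp(30,0,115,TH0),wp(-30,0,115,TH0)]))
cv2.imwrite('pics/w4.png',im[:,:,::-1])
take(TH0-135)
turn(TH0-135,PH-135); wait(1.6)
im=get_image('top');cv2.imwrite('pics/t3.png',cv2.resize(im[120:250,190:380,::-1],(800,547),interpolation=cv2.INTER_CUBIC))
E
```

```text
[490.00935835  -3.44536153 138.53522726] [[317.17505302  95.46852779]
 [316.39534677  20.20985651]
 [316.55817881 143.73764535]]
grip 10.641013400502937 29.31335985660553
t 21.7167 F [-0.2  3.3  4.9] [644.24596783 -51.59477968  53.20603391] 10.700291580034229
```

View pics/w4.png

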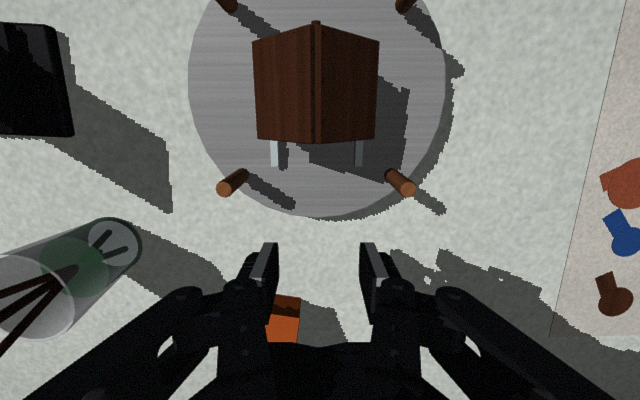

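View pics/t3.png

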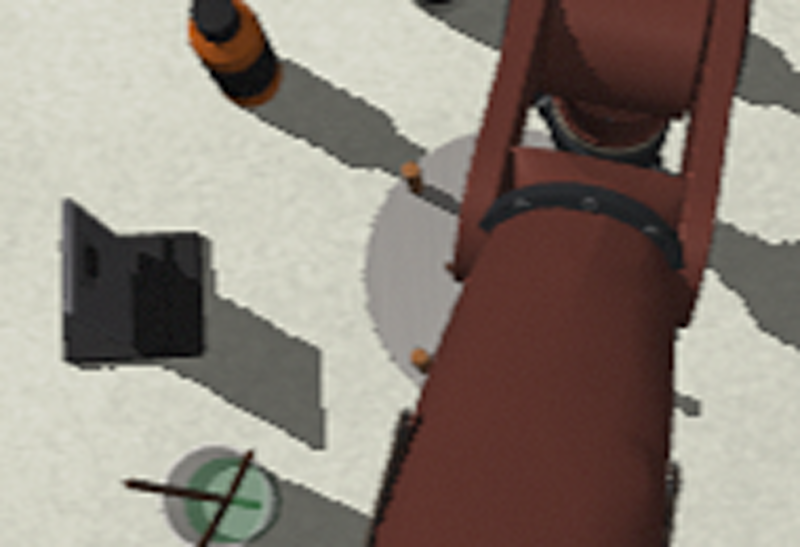

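The house is home: its ridge ends are at (316,22) and (317,143), against (316,20) and (316.5,144) predicted. In the turned top view, the phone-side pegs are at (411,168) and (421,355) with the perch towards the phone. Before continuing I'll check the wheel angle from those pegs.

```bash
cat >> h.py <<'E'
def top_theta(nom,im):
    """wheel angle from visible peg tops in the top view (peg tops orange)"""
    C=cal('top');res=[]
    hsv=cv2.cvtColor(im,cv2.COLOR_RGB2HSV);m=(hsv[...,0]<20)&(hsv[...,1]>90)&(hsv[...,2]>50)
    for k in [45,-45,-135,135]:
        a=np.radians(nom+k);P=np.array([*(W+R*np.array([np.cos(a),np.sin(a)])),70.]);u=proj(C,P)[0]
        v,w=np.mgrid[:400,:640];s=m&((w-u[0])**2+(v-u[1])**2<64)
        if not 8<s.sum()<60: continue
        c=np.array([w[s].mean(),v[s].mean()]);X=plane(C,c,70)[:2]-W
        res.append((k,int(s.sum()),round(float(np.degrees(np.arctan2(X[1],X[0]))-k),2),round(float(np.hypot(*X)),1)))
    return res
E
python3 - <<'E'
from h import *
im0=cv2.imread('pics/top0.png')[:,:,::-1].copy();print('ref',top_theta(TH0,im0))
im=get_image('top');print('now',top_theta(94,im))
o=get_obs();print(o['t'],o['tcp_pos'],o['ee_rot'])
E
```

```text
ref [(45, 14, 7.05, 91.3), (-45, 14, 7.58, 90.2), (-135, 16, 6.57, 89.0), (135, 13, 5.92, 90.2)]
now [(-45, 20, 94.23, 89.9)]
23.4167 [644.1833101  -51.65030736  53.1997917 ] [1.79866236e+02 5.44890314e-02 1.38889437e+02]
```

The measured angle is 94.0–94.2° against the 94° target, so it's square. Now hatch, back and plain.

Run:
```python
from h import *
A,B=PH-135,PH-225
turn(A,B); wait(1.6)
leave(B)
print(top_theta(PH-90,get_image('top')))
take(A); turn(A,B); wait(1.6); leave(B)
print(top_theta(PH-180,get_image('top')))
take(A); turn(A,B); wait(1.6); leave(B)
p,_=pegpose(B,250);p[0]-=60;move_l(p,speed=200)
goto([500.,20.,300.],[180,0,0]);wait(.3);o=get_obs();im=get_image('wrist');C=cal('wrist',o);print(o['t'])
print(top_theta(PH+90,get_image('top')))
th=PH+90;u=proj(C,[wp(0,0,28,th)])[0];x0,y0=int(u[0]-120),int(max(0,u[1]-90))
print('ridge pred crop',((proj(C,[wp(30,0,115,th),wp(-30,0,115,th)])-[x0,y0])*3.3).round())
a=[wp(90*np.cos(k),90*np.sin(k),83,th) for k in np.radians([45,-45,-135,135])];print('pegs pred',((proj(C,a)-[x0,y0])*3.3).round())
cv2.imwrite('pics/w5.png',cv2.resize(im[y0:y0+180,x0:x0+240,::-1],None,fx=3.3,fy=3.3,interpolation=cv2.INTER_CUBIC))
```

```text
t 27.1167 F [-0.3  0.9  6.5] [516.96256028 -61.49988303  53.16522152] 10.920542983558418
[(45, 21, 6.18, 89.2), (-135, 20, 6.52, 84.6), (135, 15, 6.01, 91.1)]
grip 10.995379264777181 29.22543078660965
t 35.975 F [-4.2 -2.1  9.2] [516.04967061 -62.17828231  53.57014242] 10.898729192157662
[(-45, 18, -83.17, 82.7), (-135, 17, 275.07, 90.8), (135, 20, -83.96, 89.2)]
grip 10.822013701197553 29.260071516036987
t 44.8333 F [-3.7 -1.3 10.3] [516.02998826 -62.13517835  53.55811749] 11.370225736758773
49.5333
[(-45, 24, 182.73, 85.3)]
ridge pred crop [[410. 392.]
 [399. 196.]]
pegs pred [[584. 466.]
 [240. 490.]
 [199. 112.]
 [581.  83.]]
```

View pics/w5.png

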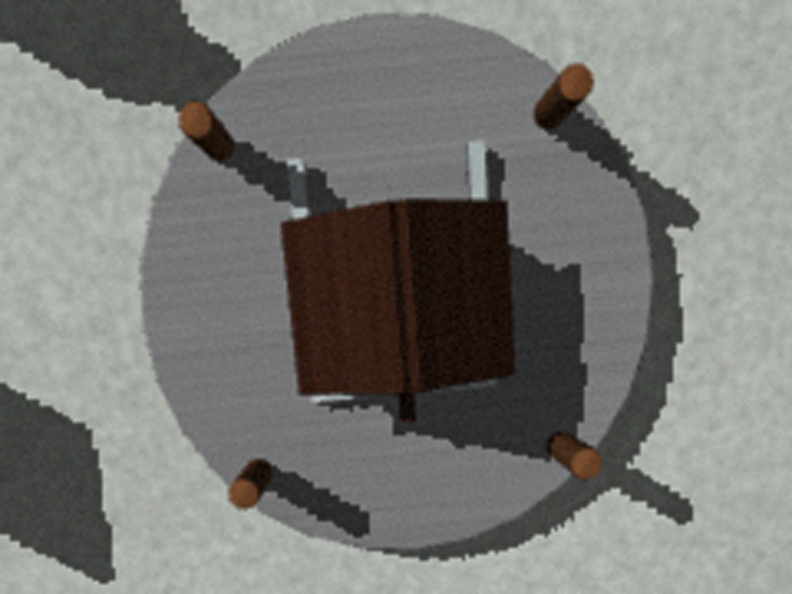

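The pegs show the wheel at about 185.5° (target 184°) and the house still home, with the ridge from (395,200) to (412,390). Before handing in, I'll check the phone bearing from the lens pixel offline and fit the final angle.

Run:
```python
from h import *
import pickle
from scipy.optimize import least_squares
C1=cal('wrist',pickle.load(open('w2.pkl','rb')))
L=plane(C1,(80+41/2,104/2),150)[:2]-W;print('lens bearing',np.degrees(np.arctan2(L[1],L[0])),np.hypot(*L))
o=get_obs();C=cal('wrist',o);u=proj(C,[wp(0,0,28,184)])[0];off=[int(u[0]-120),int(max(0,u[1]-90))]
f=lambda p:np.array([[p[0]+x*np.cos(b),p[1]+x*np.sin(b),z] for x,z,b in [(90,83,np.radians(p[2]+k)) for k in (-135,135,45,-45)]])
r=least_squares(lambda p:(proj(C,f(p))-(np.array([(196,119),(574,81),(586,460),(246,492)])/3.3+off)).ravel(),[575,6,184]);print(r.x,np.abs(r.fun).max(),o['t'])
```

```text
lens bearing 93.92102837572506 262.83887306013173
[575.39527829   6.78812909 185.39831864] 0.6518934072780667 49.6333
```

```bash
python3 -c "
from station import *
print(sign_off())"
```

```text
the job is handed in; nothing more can be done
None
```

I pushed the house fully home and showed hole, hatch, back and plain side to the phone in that order, each still for at least 1.6 s. Plain was left about 1.5° off square (hatch and back 1–2° off by rougher checks), nothing was seen knocked over, and the job was handed in at about 50 s.

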